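# Right the bonsai display board and set its pot on it

## Robot

A 6-joint arm with a two-finger parallel gripper is mounted at the origin on the work surface. World frame = base frame: x ahead of the robot, y to its left, z up, the work surface at z = 0. Lengths are in mm, angles in rad, forces in N, time in s.
With the tool pointing down it reaches from about 350 to 975 mm from the base axis. Payload 7.1 kg.
Tool frame: the origin (TCP) lies on the mounting face of the last link; the fingertips stand 182 mm ahead of it and the grasp point (between the pads) lies 163 mm ahead of it (ctrl.finger_overhang is the distance from the TCP to the fingertips, in mm); z points along the fingers, y is the direction in which the jaws open and shut (so a half turn about z gives the same grasp; the last joint's range is limited). The gripper opens to 88 mm and grips with 3 to 60 N. Pads are 20 mm wide; open, the fingers measure 115 mm over their backs; the gripper's body (75 mm by 178 mm) begins 61 mm behind the grasp point.
Start: joints at [1.217, 0.423, 1.63, -0, 1.089, -0.019], TCP at [205.331, 590.293, 404.675] pointing down, gripper open.
Joint ranges: [-3, 3], [-0.9, 2.11], [0.09, 2.58], [-1.31, 4.45], [0.11, 2.69], [-2.54, 2.54]. Speed limits (rad/s): [2.39, 2.39, 3.01, 3.14, 3.14, 3.14].

## Interface

Orientations are given as a rotation vector (axis times angle).
In Python, from workcell import ctrl, viewer, recognise gives the robot as it stands.
- The arm moves only by the shell command python3 -m handwheel 'ROWS'. ROWS is JSON, a list of rows, each an object of numbers: "gripper": the closure, from 0 (fully open) to 1 (shut); "tx", "ty", "tz": the shift along the tool's x, y, z in m; "rx", "ry", "rz": the turn, a rotation vector about the tool's x, y, z in degrees. In form: [{"gripper": .., "tx": .., "ty": .., "tz": .., "rx": .., "ry": .., "rz": ..}, ...]. A call has 1 to 8 rows; each row shifts and turns the commanded pose from where the row before left it, along the tool's axes as they then stand; what a row does not reach is not made up. A row lasts 1/8 s, in which the tool goes at most 62.5 mm and 10.7 degrees, less where a joint would pass 70% of its speed; a pose out of reach is approached as far as the arm can. A call with a gripper value outside its range is refused whole. The fingers move at their own pace and stop on an object; the grip force is fixed at half the most. Time passes only in rows, so rows that do not move let the fingers close. It gives the time, the measured TCP pose, the force and the opening at its end, in the units of the state.
- ctrl.get_obs(): the state, without advancing time (a new reading comes with each control period).
- viewer.get_image(name): name is "side" or "top"; returns a dict with "image" (384x512x3 uint8, red, green, blue), "range_z" (384x512 float32, mm along the optical axis (not along the pixel's ray), 0 where there is no reading), "vfov" (degrees; the focal length in pixels is half the picture's height over the tangent of half this angle, whatever the lens; pixels are square), "cx", "cy" (the principal point, pixels), "extrinsics" (4x4, takes a point from world to camera coordinates). Camera axes: x right, y up, looking along -z (the intrinsics and any distortion apply to the point x, -y, -z); pixel columns grow to the right and rows downward; lengths in mm; the calibration is good to about 2 mm. A picture is of the moment at which its call begins.
- ctrl.close_job(): hands the job in, once; it reports no verdict.
Trained networks look in a picture, given as the dict that the camera call returned (one of the last four; its "shot" number tells which), for a name from the list of things; names that differ only in an ending like _2 or _b are one class to them, and where a whole thing is asked for, a point or a joint stands for the part that bears it (a point fixed in the world has none). Each returns a list of dicts, best first, with "p" (0 to 1); they miss things now and then, are a little off and sometimes report something else, mostly with a low value. They report only what shows in the picture. A call takes as long as a camera call. They do not tell look-alikes from the thing itself.
- recognise(picture, name): "xy" ([column, row] as shares, 0 to 1, of the picture: columns of its width, rows of its height, amid what is visible of it).
The state is a dict: "t": time; "qpos": joint angles; "qvel": joint speeds; "joint_torque": joint torques, N m; "ee_pos": TCP position; "orientation": TCP orientation; "ft_force": force on the tool from outside, world axes, zero at the start; "moment": the same for the moment, N m; "width": finger opening in mm.
Only numpy, scipy, OpenCV 4.12 (cv2) and the standard library are available. Lean on these libraries where they do the work, as an engineer would, in place of code of your own. Each camera call takes 0.05 s, during which the arm holds its last target.

## Task

The pot's wooden display board lies on the granite with its feet in the air. Push it along the granite against the coved tile upstand so that it rides up and stands leaning there with its lower edge at the foot of the cove, then tip its top back, away from the wall, so that the board lands on its feet. Then take the glazed pot off the turntable and set it down, without dropping it, in the middle of the board with the long sides of pot and board parallel; leave the two hand tools in the tray alone.

Things in the scene. Friction and masses are not known exactly. Their poses are not given: they have to be found in the camera images.
- board: Loose wooden board 145 (its x) by 160 (its y) by 20 mm, 0.18-0.37 kg, with two feet on one face. Origin: centre of the plain face; z points from there to the feet: up at the start, down once righted (plain face then 34 mm high). Starts flat, a 160 mm edge towards the upstand, skewed up to 7 degrees, 8 to 40 mm from the cove. It may be let topple onto its feet.
- board_foot (a point): Middle of one of the board's two feet, on its outer face: bars 125 long (along board x), 14 wide, 14 high, centred at board y +60 and -60 (this one +60). The middles of the board's edges are clear.
- upstand: Fixed white glazed-tile wall 260 mm long (its y), 100 high, 18 thick (x 0 to 18; buttresses behind to x 38, 90 high, at y +-100). Origin: foot of its upright face, mid-length; x points into the wall (roughly world +y). Cove in front of the face, corners at x -42 height 0, x -22 height 20, x -6 height 48, x 0 height 80. Slippery (friction 0.2; wood on granite 0.6).
- cove_foot (a point): Foot of the cove, upstand x -42, mid-length. A board pushed squarely along the granite, low on its near edge, climbs cove and face (10-25 N); with its lower edge here it stays leaning about 65 degrees from level. An upright gripper's body would meet the rising board: lean the tool 25 to 40 degrees, tips to the wall.
- wall_top (a point): Middle of the wall's front top edge, 100 mm high. The leaning board rests on it, its top edge then about 130 mm high and 19 mm behind the face plane, so it can be pulled over from behind above the wall. It falls by itself once its top is some 30 mm past upright and comes to lie with its centre about 110 to 150 mm in front of the face.
- pot: Rectangular blue-glazed ceramic pot, open on top, empty, about 0.32 kg: 58 mm (its x) by 96 mm (its y, the long side) by 48 mm high, straight walls 6 mm thick, standing on four 6 mm high feet. Origin under its centre at the level of the feet. It starts standing on the turntable, its long side up to 40 degrees off world y.
- turntable: Fixed steel turntable, a disc of 170 mm diameter, its top 35 mm above the granite; does not turn. Origin under its centre. It stands to the left or the right of the work.
- tray: Fixed shallow grey tray 200 (x) by 110 (y) by 18 mm, on the other side from the turntable; holds two hand tools. Origin under its centre.
- root_hook: Bystander: root hook with wooden handle 16 by 14 mm and bent steel tine, 155 mm long, lying in the tray along its own x; origin underneath.
- tweezers: Bystander: bamboo tweezers 150 mm long, 16 mm wide, 8 mm high, lying in the tray along their own x; origin underneath.
Not all that is in view belongs to the job. There is more than one size of the board; the job needs the smallest.

How it is judged (in metres and radians):
On the way, in this order (a step that is already met when the one before it is completed fails the run):
1. the board stands leaning on the upstand, more than 57 degrees from level (angle between board's own z axis and vertical between 1 and 1.75 rad and contact force between board and upstand above 0.05 N), for 0.2 s.
2. the board lies on its feet on the granite, at rest, plain face up (angle between board's own z axis and vertical above 3 rad and height (world z) of board between 0.029 and 0.039 m and linear speed of board below 0.02 m/s), for 0.3 s.
At the end, for the whole second after the job is handed in: The board lies plain face up on its feet on the granite (within 5 mm of 34 mm high), and the pot stands on it upright and released, its centre within 25 mm of the board's centre and its long side within 11 degrees of the board's long side, everything at rest (all of step 2 and horizontal distance between pot and board below 0.025 m and height (world z) of pot between 0.029 and 0.04 m and angle between pot's own z axis and vertical below 0.08 rad and angle between the y axis of pot and the y axis of board, either way round below 0.2 rad and linear speed of pot below 0.02 m/s and contact force between the fingers and pot below 0.05 N and contact force between pot and board above 0.5 N); the robot touches nothing.
It fails at once if a hand tool in the tray is shifted more than 20 mm (distance of any of root_hook, tweezers from where it was at the start of the episode above 0.02 m).
It fails at once if the pot is dropped (falls free faster than 0.6 m/s, about 18 mm) (linear speed of pot above 0.6 m/s and contact force between the fingers and pot below 0.05 N).
It fails at once if the pot is tipped over (angle between pot's own z axis and vertical above 0.7 rad).
It also fails if it takes over 67 s, if anything falls off the work surface, if the arm or the gripper's body presses on something with over 40 N, if the wrist force passes 120 N, or if a joint passes its speed limit or range.

## Working session

There is one attempt and no reset: what is moved stays moved. The work goes in short steps, Python scripts to look and compute and a shell command to move; the robot and the scene stay as the last step left them, time stands still between calls to the robot, and variables do not carry over. Pictures are saved under pics/ and viewed, and the job is handed in when it is done.

```bash
ls; mkdir -p pics; cat > h.py <<'E'
import numpy as np, cv2
from workcell import ctrl, viewer, recognise
def save(d,n): cv2.imwrite('pics/'+n+'.png',d['image'][:,:,::-1])
def f(d): return 192/np.tan(np.radians(d['vfov']/2))
def world(d,u,v,z=None):
    F=f(d);E=np.array(d['extrinsics']);R=E[:3,:3];t=E[:3,3]
    ray=np.array([(u-d['cx'])/F,-(v-d['cy'])/F,-1.])
    c=-R.T@t
    if z is None:
        r=d['range_z'][int(round(v)),int(round(u))]; return c+R.T@(ray*r)
    w=R.T@ray; return c+w*(z-c[2])/w[2]
def cloud(d):
    F=f(d);E=np.array(d['extrinsics']);R=E[:3,:3];t=E[:3,3]
    v,u=np.mgrid[0:384,0:512];r=d['range_z']
    P=np.stack([(u-d['cx'])/F*r,-(v-d['cy'])/F*r,-r],-1)
    return (P-t)@R   # R^T(P-t)
def proj(d,p):
    E=np.array(d['extrinsics']);q=E[:3,:3]@np.array(p)+E[:3,3];F=f(d)
    return d['cx']+F*q[0]/-q[2], d['cy']-F*q[1]/-q[2]
E
python3 - <<'E'
from h import *
print(ctrl.get_obs())
for n in('top','side'):
    d=viewer.get_image(n);save(d,n+'0');print(n,d.keys(),d['vfov'],d['cx'],d['cy'],d['extrinsics'])
    for k in('board','board_foot','upstand','cove_foot','wall_top','pot','turntable','tray','root_hook','tweezers'):
        print(k,[(round(r['xy'][0]*512),round(r['xy'][1]*384),round(r['p'],2)) for r in recognise(d,k)][:4])
E
```

```text
pics
{'t': 0.0, 'qpos': array([ 1.21698037e+00,  4.23827921e-01,  1.63070844e+00,  1.79428810e-05,
        1.08861144e+00, -1.89743992e-02]), 'qvel': array([-0.00124565,  0.00261168,  0.00213808, -0.00113375,  0.00026797,
       -0.00038451]), 'joint_torque': array([-1.10322026e-04, -5.44621825e+01, -2.73658723e+01,  6.45474158e-02,
        2.28841428e-02, -1.20419559e-04]), 'ee_pos': array([205.24536201, 590.03120521, 403.90231088]), 'orientation': array([-5.23476336e-01, -3.09736378e+00,  2.39564451e-03]), 'ft_force': array([-1.15887619, -0.47021937,  1.26344253]), 'moment': array([0.01046468, 0.02219123, 0.00908797]), 'width': 87.87103699237777}
top dict_keys(['image', 'range_z', 'vfov', 'cx', 'cy', 'extrinsics', 'shot']) 45.380099895038214 250.29634448328338 193.06078623825638 [[-1.94553652e-02 -9.99559423e-01 -2.24153692e-02  1.44822591e+01]
 [ 9.88969312e-01 -2.25322228e-02  1.46396716e-01 -4.48718892e+02]
 [-1.46837286e-01 -1.93199106e-02  9.88971968e-01 -1.30831773e+03]
 [ 0.00000000e+00  0.00000000e+00  0.00000000e+00  1.00000000e+00]]
board [(354, 265, 0.96), (250, 145, 0.8
[... 348 characters left out ...]
 'cx', 'cy', 'extrinsics', 'shot']) 57.84126097873622 264.0775469425268 192.1374080654268 [[ 9.99247765e-01 -3.55588774e-02 -1.54748032e-02 -4.31285378e+02]
 [ 3.15567726e-02  5.13643238e-01  8.57423346e-01 -7.83276499e+01]
 [-2.25404837e-02 -8.57266698e-01  5.14378981e-01 -1.15251964e+03]
 [ 0.00000000e+00  0.00000000e+00  0.00000000e+00  1.00000000e+00]]
board [(219, 170, 0.73), (189, 273, 0.72), (313, 208, 0.62)]
board_foot [(221, 166, 0.93), (313, 210, 0.63)]
upstand [(304, 174, 0.69)]
cove_foot [(304, 180, 0.93)]
wall_top [(304, 179, 0.9)]
pot [(290, 149, 0.62)]
turntable [(282, 157, 0.65)]
tray [(311, 301, 0.88)]
root_hook [(304, 311, 0.75), (302, 178, 0.37)]
tweezers [(305, 292, 0.8)]
```

View pics/top0.png

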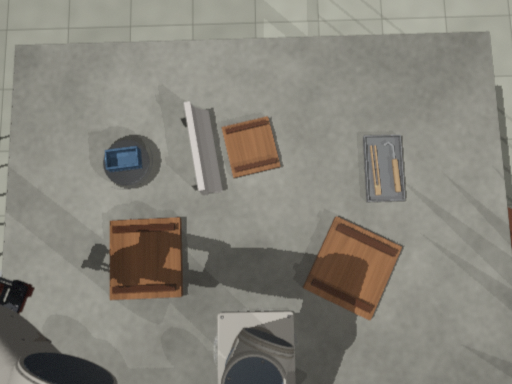

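View pics/side0.png

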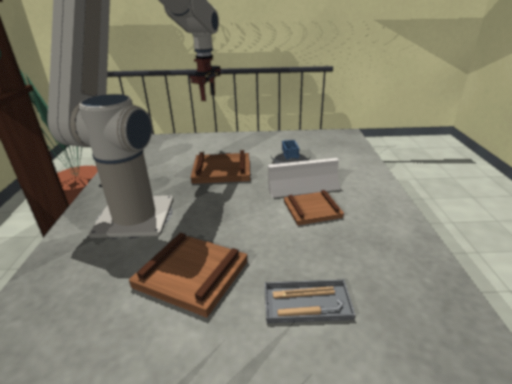

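The smallest board is at top (252,147), with the upstand on its left at (200,148) and the pot at (122,158). Next I measure them with the depth data.

```bash
python3 - <<'E'
from h import *
d=viewer.get_image('top');P=cloud(d);s=viewer.get_image('side');Q=cloud(s)
np.savez('c0.npz',P=P,Q=Q)
Z=P[...,2]
def st(m,n):
    print(n,m.sum(),P[m].mean(0).round(1),np.median(Z[m]).round(1))
    r=cv2.minAreaRect(P[m][:,:2].astype(np.float32));print('  rect',r, cv2.boxPoints(r).round(0).tolist())
g=np.zeros(Z.shape,bool);g[100:190,215:290]=1
img=d['image'].astype(int)
print('ground',np.median(Z[200:210,260:280]),Z[10:380:60,10:500:60].round(0))
wood=(img[...,0]-img[...,2]>35)
st(g&wood&(Z>10)&(Z<60),'board all')
st(g&wood&(Z>28)&(Z<60),'feet')
st(g&wood&(Z>12)&(Z<25),'face')
g[:]=0;g[90:205,178:232]=1
st(g&(Z>90)&(Z<115),'walltop')
st(g&(Z>15)&(~wood),'wall all')
g[:]=0;g[125:200,90:165]=1
st(g&(Z>65),'pot'); st(g&(Z>25),'tt')
blue=(img[...,2]-img[...,0]>25)
st(g&blue&(Z>75),'potrim')
# side
Z=Q[...,2];P=Q;img=s['image'].astype(int)
wood=(img[...,0]-img[...,2]>35);blue=(img[...,2]-img[...,0]>25)
g[:]=0;g[185:230,278:350]=1
st(g&wood&(Z>10),'S board');st(g&wood&(Z>28),'S feet')
g[:]=0;g[150:205,255:350]=1
st(g&~wood&(Z>90)&(Z<110),'S walltop')
g[:]=0;g[130:165,270:310]=1
st(g&blue&(Z>70),'S pot')
E
```

```text
ground -0.42730206204794696 [[-757. -742. -743. -745. -749. -753. -743. -741. -736.]
 [-743.   -1.    0.   -0.    1.   -0.   -0.    2.   -0.]
 [  -2.    1.   -3.   99.   17.   -2.    0.    1.    3.]
 [   1.   -1.   -1.   -1.    2.   -1.    6.   -0.    2.]
 [   0.    2.   28.    1.   -3.    0.   34.   -1.    3.]
 [ 634.    0.    0.   -0.   -1.   -5.   48.    1.    5.]
 [ 828.  826.   -0.   -4.  389.   -3.    0.    1.    2.]]
board all 2497 [590.8   2.1  22.2] 20.6
  rect ((592.5659790039062, 2.3160858154296875), (161.9634552001953, 144.57968139648438), 12.192140579223633) [[498.0, 56.0], [529.0, -85.0], [687.0, -51.0], [656.0, 90.0]]
feet 412 [592.1   1.6  33.6] 33.4
  rect ((591.982421875, 2.1526718139648438), (135.5557098388672, 123.68431854248047), 12.317956924438477) [[513.0, 48.0], [539.0, -73.0], [671.0, -44.0], [645.0, 77.0]]
face 1969 [590.6   1.8  19.7] 19.8
  rect ((592.5650024414062, 2.30645751953125), (161.98731994628906, 144.5132293701172), 12.131429672241211) [[498.0, 56.0], [529.0, -85.0], [687.0, -51.0], [657.0, 90.0]]
walltop 643 [576.9 161.3  98.9] 99.2
  rect ((577.
[... 1131 characters left out ...]
266) [[407.0, -963.0], [597.0, -981.0], [696.0, 78.0], [507.0, 95.0]]
S feet 199 [585.2 -47.   59.9] 32.1
  rect ((545.2050170898438, -449.58245849609375), (1051.1279296875, 160.9835662841797), 83.69190216064453) [[407.0, -963.0], [567.0, -981.0], [683.0, 64.0], [523.0, 82.0]]
S walltop 300 [579.5 157.4  96.1] 97.0
  rect ((582.0733032226562, 160.5692596435547), (260.4563903808594, 25.38194465637207), 9.351780891418457) [[452.0, 152.0], [456.0, 127.0], [713.0, 169.0], [709.0, 194.0]]
S pot 82 [550.6 346.   82.8] 75.7
  rect ((497.0306701660156, -272.69927978515625), (1391.2108154296875, 57.900123596191406), 84.99083709716797) [[407.0, -963.0], [465.0, -968.0], [587.0, 418.0], [529.0, 423.0]]
```

```bash
python3 - <<'E'
import cv2
for n,(a,b,c,e) in {'top0':(80,210,90,300),'side0':(120,240,180,360)}.items():
    i=cv2.imread('pics/%s.png'%n)[a:b,c:e];cv2.imwrite('pics/%s_z.png'%n,cv2.resize(i,None,fx=3.8,fy=3.8,interpolation=2))
E
```

```text
(no output)
```

View pics/top0_z.png

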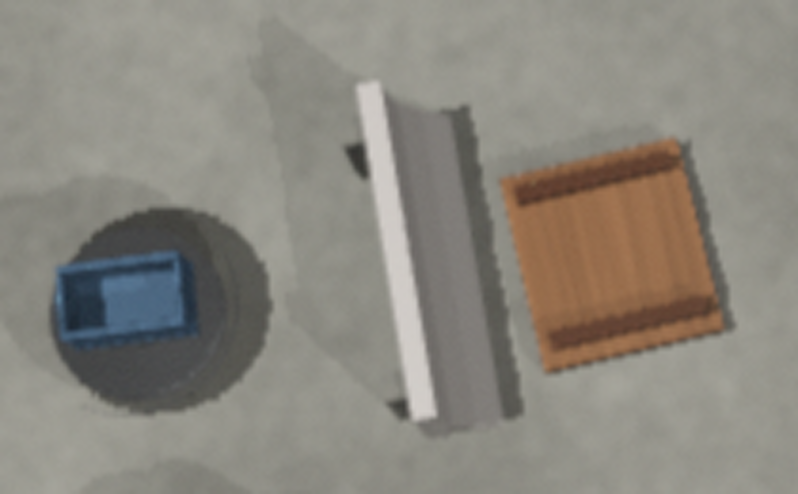

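```bash
cat >> h.py <<'E'
from scipy.spatial.transform import Rotation as Ro
O=np.array([582.,150,0]);A=np.radians(9.3)
n=np.array([-np.sin(A),np.cos(A),0]);t=np.array([np.cos(A),np.sin(A),0]);up=np.array([0,0,1.])
def wf(p): p=np.asarray(p)-O; return np.array([p@n,p@t,p[2]])
def fw(x,y,z): return O+x*n+y*t+z*up
def leanR(deg,yaw=0): # tool y along t, tips lean to wall by deg
    c=Ro.from_rotvec([0,0,np.radians(yaw)])
    b=Ro.from_matrix(np.stack([n,t,-up],1))
    return c*b*Ro.from_rotvec([0,np.radians(deg),0])
def state():
    o=ctrl.get_obs();R=Ro.from_rotvec(o['orientation']);return o,R,np.array(o['ee_pos'])
def report(target=None,Rt=None,ov=182):
    o,R,p=state();tip=p+R.apply([0,0,ov])
    print('t',round(o['t'],2),'tip wf',wf(tip).round(1),'tip w',tip.round(1),'F',o['ft_force'].round(1),'w',round(o['width'],1),'q',o['qpos'].round(2))
    if Rt is not None: print(' rot left(tool,deg)',np.degrees((R.inv()*Rt).as_rotvec()).round(2))
    if target is not None:
        tcp=np.asarray(target)-(Rt or R).apply([0,0,ov]); print(' shift left(tool now)',R.inv().apply(tcp-p).round(1),' in target tool axes',(Rt or R).inv().apply(tcp-p).round(1))
E
python3 -m handwheel '[{"rz":10.25,"gripper":0.3},{"rz":10.25,"gripper":0.3},{"rz":10.25,"gripper":0.3},{"rz":10.25,"gripper":0.3},{"rz":10.25,"gripper":0.3},{"rz":10.25,"gripper":0.3},{"gripper":0.3}]'
python3 - <<'E'
from h import *
report(fw(-258,-12,6),leanR(28))
report(fw(-258,-12,60),leanR(0))
E
```

```text
t 1.2 tip wf [ 495.4 -300.5  222.7] tip w [205.3 590.3 222.7] F [-0.  -0.1  0.8] w 87.6 q [ 1.22  0.42  1.63  0.    1.09 -0.02]
 rot left(tool,deg) [-15.02  25.23  60.24]
 shift left(tool now) [-653.7 -599.7  238. ]  in target tool axes [-852.4  288.5 -183.7]
t 1.2 tip wf [ 495.4 -300.5  222.7] tip w [205.3 590.3 222.7] F [-0.  -0.1  0.8] w 87.6 q [ 1.22  0.42  1.63  0.    1.09 -0.02]
 rot left(tool,deg) [ 0.   -0.   61.52]
 shift left(tool now) [-612.9 -524.6  162.7]  in target tool axes [-753.4  288.5  162.7]$[0]: bad value
```

```bash

python3 -m handwheel '[{"gripper":0.3,"tx":0,"ty":0,"tz":0,"rx":0,"ry":0,"rz":10.25},{"gripper":0.3,"tx":0,"ty":0,"tz":0,"rx":0,"ry":0,"rz":10.25},{"gripper":0.3,"tx":0,"ty":0,"tz":0,"rx":0,"ry":0,"rz":10.25},{"gripper":0.3,"tx":0,"ty":0,"tz":0,"rx":0,"ry":0,"rz":10.25},{"gripper":0.3,"tx":0,"ty":0,"tz":0,"rx":0,"ry":0,"rz":10.25},{"gripper":0.3,"tx":0,"ty":0,"tz":0,"rx":0,"ry":0,"rz":10.25},{"gripper":0.3,"tx":0,"ty":0,"tz":0,"rx":0,"ry":0,"rz":0}]'
python3 - <<'E'
from h import *
report(fw(-258,-12,60),leanR(0))
E
```

```text
t: 2.08
ee_pos: [205.3, 590.3, 404.7]
orientation: [2.032, 2.396, -0.0]
ft_force: [-0.4, -0.2, -0.6]
width: 61.8
t 2.08 tip wf [ 495.4 -300.6  222.7] tip w [205.3 590.3 222.7] F [-0.4 -0.2 -0.6] w 61.8 q [ 1.22  0.42  1.63 -0.    1.09  1.05]
 rot left(tool,deg) [0.   0.   0.11]
 shift left(tool now) [-753.9  287.1  162.7]  in target tool axes [-753.4  288.6  162.7]
```

```bash

python3 -m handwheel '[{"gripper":0.3,"tx":-0.054,"ty":0.0205,"tz":0,"rx":0,"ry":0,"rz":0},{"gripper":0.3,"tx":-0.054,"ty":0.0205,"tz":0,"rx":0,"ry":0,"rz":0},{"gripper":0.3,"tx":-0.054,"ty":0.0205,"tz":0,"rx":0,"ry":0,"rz":0},{"gripper":0.3,"tx":-0.054,"ty":0.0205,"tz":0,"rx":0,"ry":0,"rz":0},{"gripper":0.3,"tx":-0.054,"ty":0.0205,"tz":0,"rx":0,"ry":0,"rz":0},{"gripper":0.3,"tx":-0.054,"ty":0.0205,"tz":0,"rx":0,"ry":0,"rz":0},{"gripper":0.3,"tx":-0.054,"ty":0.0205,"tz":0,"rx":0,"ry":0,"rz":0},{"gripper":0.3,"tx":-0.054,"ty":0.0205,"tz":0,"rx":0,"ry":0,"rz":0}]'
python3 -m handwheel '[{"gripper":0.3,"tx":-0.054,"ty":0.0205,"tz":0,"rx":0,"ry":0,"rz":0},{"gripper":0.3,"tx":-0.054,"ty":0.0205,"tz":0,"rx":0,"ry":0,"rz":0},{"gripper":0.3,"tx":-0.054,"ty":0.0205,"tz":0,"rx":0,"ry":0,"rz":0},{"gripper":0.3,"tx":-0.054,"ty":0.0205,"tz":0,"rx":0,"ry":0,"rz":0},{"gripper":0.3,"tx":-0.054,"ty":0.0205,"tz":0,"rx":0,"ry":0,"rz":0},{"gripper":0.3,"tx":-0.054,"ty":0.0205,"tz":0,"rx":0,"ry":0,"rz":0},{"gripper":0.3,"tx":0,"ty":0,"tz":0,"rx":0,"ry":9.4,"rz":0},{"gripper":0.3,"tx":0,"ty":0,"tz":0,"rx":0,"ry":9.3,"rz":0}]'
python3 -m handwheel '[{"gripper":0.3,"tx":0,"ty":0,"tz":0,"rx":0,"ry":9.3,"rz":0},{"gripper":0.3,"tx":0,"ty":0,"tz":0,"rx":0,"ry":0,"rz":0}]'
python3 - <<'E'
from h import *
report(fw(-262,-12,6),leanR(28))
E
```

```text
t: 3.08
ee_pos: [437.8, 188.9, 405.0]
orientation: [2.028, 2.399, 0.001]
ft_force: [0.6, 0.8, 0.7]
width: 61.7
t: 4.08
ee_pos: [611.2, -110.0, 404.7]
orientation: [-1.856, -2.194, -0.313]
ft_force: [0.0, 0.7, -0.2]
width: 61.6
t: 4.32
ee_pos: [611.0, -110.1, 404.1]
orientation: [-1.77, -2.087, -0.441]
ft_force: [0.9, -0.1, 0.3]
width: 61.3
t 4.33 tip wf [-176.1  -13.5  243.3] tip w [597.1 -26.  243.3] F [ 0.9 -0.1  0.3] w 61.3 q [-0.28  0.47  1.6   0.45  1.33 -0.62]
 rot left(tool,deg) [-0.02  0.05  0.1 ]
 shift left(tool now) [-187.3    1.2  169.3]  in target tool axes [-187.4    1.5  169.2]
```

```bash

python3 -m handwheel '[{"gripper":0.3,"tx":-0.047,"ty":0,"tz":0,"rx":0,"ry":0,"rz":0},{"gripper":0.3,"tx":-0.047,"ty":0.0005,"tz":0,"rx":0,"ry":0,"rz":0},{"gripper":0.3,"tx":-0.047,"ty":0.0005,"tz":0,"rx":0,"ry":0,"rz":0},{"gripper":0.3,"tx":-0.047,"ty":0,"tz":0.01,"rx":0,"ry":0,"rz":0},{"gripper":0.3,"tx":0,"ty":0,"tz":0.05,"rx":0,"ry":0,"rz":0},{"gripper":0.3,"tx":0,"ty":0,"tz":0.05,"rx":0,"ry":0,"rz":0},{"gripper":0.3,"tx":0,"ty":0,"tz":0.04,"rx":0,"ry":0,"rz":0},{"gripper":0.3,"tx":0,"ty":0,"tz":0.014,"rx":0,"ry":0,"rz":0}]'
python3 -m handwheel '[{"gripper":0.3,"tx":0,"ty":0,"tz":0,"rx":0,"ry":0,"rz":0}]'
python3 - <<'E'
from h import *
report(fw(-262,-12,6),leanR(28))
d=viewer.get_image('side');save(d,'side1');d=viewer.get_image('top');save(d,'top1')
i=cv2.imread('pics/side1.png')[120:300,180:400];j=cv2.imread('pics/top1.png')[80:260,120:340]
cv2.imwrite('pics/m1.png',cv2.resize(np.hstack([i,j]),None,fx=1.8,fy=1.8,interpolation=2))
E
```

```text
t: 5.32
ee_pos: [625.6, -195.4, 169.6]
orientation: [-1.767, -2.087, -0.437]
ft_force: [-0.1, -0.3, 0.6]
width: 61.9
t: 5.45
ee_pos: [626.6, -196.6, 171.6]
orientation: [-1.769, -2.087, -0.44]
ft_force: [0.7, -0.7, 0.4]
width: 61.6
t 5.45 tip wf [-263.9  -12.3   10.8] tip w [ 612.5 -112.5   10.8] F [ 0.7 -0.7  0.4] w 61.6 q [-0.4   0.83  1.57  0.47  1.07 -0.86]
 rot left(tool,deg) [-0.08  0.06  0.12]
 shift left(tool now) [-0.7  0.   5.1]  in target tool axes [-0.7  0.   5.1]
```

View pics/m1.png

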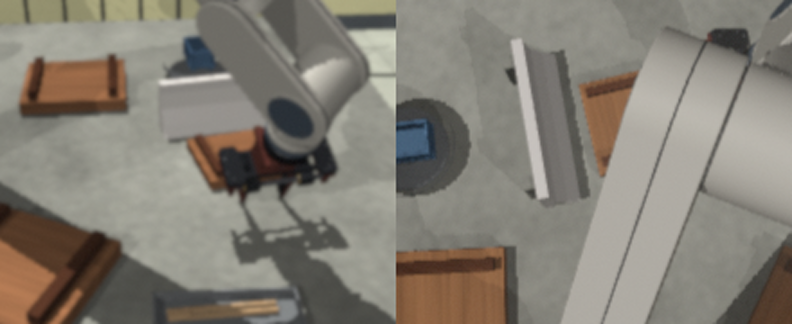

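```bash

python3 -m handwheel '[{"gripper":0.3,"tx":0,"ty":0,"tz":0.005,"rx":0,"ry":0,"rz":0},{"gripper":0.3,"tx":0.0106,"ty":0,"tz":0.0056,"rx":0,"ry":0,"rz":0},{"gripper":0.3,"tx":0.0106,"ty":0,"tz":0.0056,"rx":0,"ry":0,"rz":0},{"gripper":0.3,"tx":0.0106,"ty":0,"tz":0.0056,"rx":0,"ry":0,"rz":0},{"gripper":0.3,"tx":0.0106,"ty":0,"tz":0.0056,"rx":0,"ry":0,"rz":0},{"gripper":0.3,"tx":0.0106,"ty":0,"tz":0.0056,"rx":0,"ry":0,"rz":0}]'
python3 - <<'E'
from h import *
report(fw(-202,-12,6),leanR(28))
E
```

```text
t: 6.3
ee_pos: [616.3, -134.7, 167.5]
orientation: [-1.771, -2.086, -0.442]
ft_force: [0.7, -2.8, 0.5]
width: 61.6
t 6.3 tip wf [-201.2  -12.1    6.8] tip w [602.6 -50.5   6.8] F [ 0.7 -2.8  0.5] w 61.6 q [-0.32  0.8   1.65  0.52  1.   -0.83]
 rot left(tool,deg) [0.02 0.03 0.03]
 shift left(tool now) [-1.2  0.2  0.3]  in target tool axes [-1.2  0.2  0.3]
```

Pushing now with 2.8 N. I'll carry on in smaller steps.

```bash

python3 -m handwheel '[{"gripper":0.3,"tx":0.0088,"ty":0,"tz":0.0049,"rx":0,"ry":0,"rz":0},{"gripper":0.3,"tx":0.0088,"ty":0,"tz":0.0047,"rx":0,"ry":0,"rz":0},{"gripper":0.3,"tx":0.0088,"ty":0,"tz":0.0047,"rx":0,"ry":0,"rz":0},{"gripper":0.3,"tx":0.0088,"ty":0,"tz":0.0047,"rx":0,"ry":0,"rz":0}]'
python3 - <<'E'
from h import *
report(fw(-162,-12,6),leanR(28))
d=viewer.get_image('side');save(d,'side2');d=viewer.get_image('top');save(d,'top2')
i=cv2.imread('pics/side2.png')[120:300,180:400];j=cv2.imread('pics/top2.png')[80:260,120:340]
cv2.imwrite('pics/m2.png',cv2.resize(np.hstack([i,j]),None,fx=1.8,fy=1.8,interpolation=2))
E
```

```text
t: 6.8
ee_pos: [610.3, -96.5, 167.4]
orientation: [-1.773, -2.088, -0.442]
ft_force: [1.0, -5.5, -1.2]
width: 61.7
t 6.8 tip wf [-162.8  -11.5    6.4] tip w [596.9 -12.5   6.4] F [ 1.  -5.5 -1.2] w 61.7 q [-0.26  0.79  1.69  0.55  0.96 -0.81]
 rot left(tool,deg) [0.12 0.17 0.04]
 shift left(tool now) [ 0.  -0.1  0.8]  in target tool axes [ 0.  -0.1  0.8]
```

View pics/m2.png

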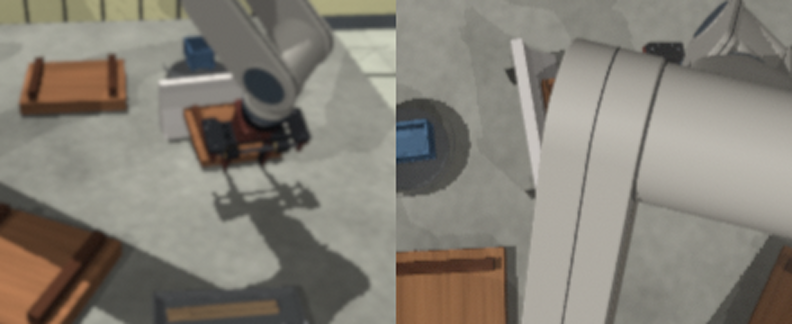

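```bash

python3 -m handwheel '[{"gripper":0.3,"tx":0.007,"ty":0,"tz":0.004,"rx":0,"ry":0,"rz":0},{"gripper":0.3,"tx":0.007,"ty":0,"tz":0.0038,"rx":0,"ry":0,"rz":0},{"gripper":0.3,"tx":0.007,"ty":0,"tz":0.0037,"rx":0,"ry":0,"rz":0},{"gripper":0.3,"tx":0.007,"ty":0,"tz":0.0037,"rx":0,"ry":0,"rz":0}]'
python3 - <<'E'
from h import *
report(fw(-131,-12,6),leanR(28))
E
python3 -m handwheel '[{"gripper":0.3,"tx":0.007,"ty":0,"tz":0.004,"rx":0,"ry":0,"rz":0},{"gripper":0.3,"tx":0.007,"ty":0,"tz":0.0038,"rx":0,"ry":0,"rz":0},{"gripper":0.3,"tx":0.007,"ty":0,"tz":0.0037,"rx":0,"ry":0,"rz":0}]'
python3 - <<'E'
from h import *
report(fw(-107,-12,6),leanR(28))
d=viewer.get_image('side');save(d,'side3')
i=cv2.imread('pics/side3.png')[120:300,180:400]
cv2.imwrite('pics/m3.png',cv2.resize(i,None,fx=2.5,fy=2.5,interpolation=2))
E
```

```text
t: 7.4
ee_pos: [605.0, -66.2, 166.3]
orientation: [-1.775, -2.088, -0.44]
ft_force: [1.1, -15.0, -7.6]
width: 61.5
t 7.4 tip wf [-132.4  -11.9    5.2] tip w [591.6  17.5   5.2] F [  1.1 -15.   -7.6] w 61.5 q [-0.22  0.78  1.71  0.57  0.92 -0.8 ]
 rot left(tool,deg) [0.11 0.28 0.01]
 shift left(tool now) [ 0.7  0.3 -0.1]  in target tool axes [ 0.7  0.3 -0.1]
t: 7.78
ee_pos: [600.4, -40.4, 166.2]
orientation: [-1.77, -2.084, -0.441]
ft_force: [0.5, -1.0, -1.8]
width: 61.3
t 7.78 tip wf [-105.3  -12.8    5.6] tip w [586.3  44.    5.6] F [ 0.5 -1.  -1.8] w 61.3 q [-0.18  0.77  1.73  0.6   0.91 -0.78]
 rot left(tool,deg) [-0.06 -0.03 -0.01]
 shift left(tool now) [-1.2  0.7 -1.2]  in target tool axes [-1.2  0.7 -1.2]
```

View pics/m3.png

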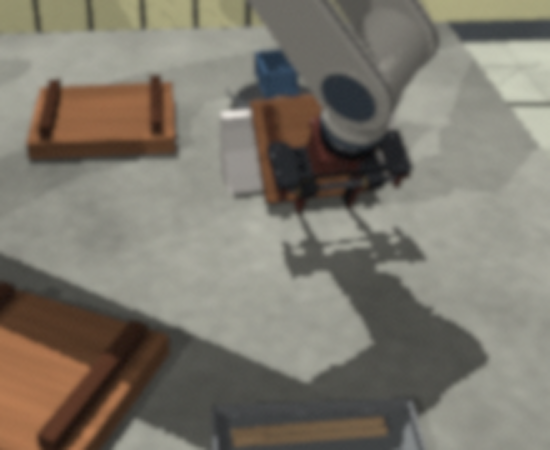

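```bash

python3 -m handwheel '[{"gripper":0.3,"tx":0.0053,"ty":0,"tz":0.0028,"rx":0,"ry":0,"rz":0},{"gripper":0.3,"tx":0.0053,"ty":0,"tz":0.0028,"rx":0,"ry":0,"rz":0},{"gripper":0.3,"tx":0.0053,"ty":0,"tz":0.0028,"rx":0,"ry":0,"rz":0},{"gripper":0.3,"tx":0.0053,"ty":0,"tz":0.0028,"rx":0,"ry":0,"rz":0}]'
python3 - <<'E'
from h import *
report(fw(-81,-12,6),leanR(28))
d=viewer.get_image('side');save(d,'side4')
i=cv2.imread('pics/side4.png')[120:300,180:400]
cv2.imwrite('pics/m4.png',cv2.resize(i,None,fx=2.5,fy=2.5,interpolation=2))
Q=cloud(d)
g=np.zeros(Q.shape[:2],bool);g[140:215,265:350]=1
im=d['image'].astype(int);m=g&(im[...,0]-im[...,2]>30)&(Q[...,1]>50)&(Q[...,1]<260)&(Q[...,2]<160)
W=(Q[m]-O);W=np.stack([W@n,W@t,W[:,2]],1)
for a in range(0,150,10):
    k=(W[:,2]>a)&(W[:,2]<a+10)
    if k.sum()>5: print(a,k.sum(),np.percentile(W[k,0],[10,50,90]).round(0),np.percentile(W[k,1],[1,99]).round(0))
E
```

```text
t: 8.32
ee_pos: [596.8, -16.9, 166.5]
orientation: [-1.771, -2.085, -0.441]
ft_force: [0.4, -0.7, -3.2]
width: 61.2
t 8.32 tip wf [-81.6 -12.5   5.8] tip w [582.9  67.5   5.8] F [ 0.4 -0.7 -3.2] w 61.2 q [-0.14  0.77  1.75  0.62  0.88 -0.77]
 rot left(tool,deg) [-0.02 -0.    0.01]
 shift left(tool now) [0.6 0.4 0.1]  in target tool axes [0.6 0.4 0.1]
10 29 [-71. -69. -67.] [-86.  14.]
20 17 [-72. -64. -58.] [-87. -19.]
30 12 [-61. -56. -54.] [-87. -75.]
40 13 [-56. -52. -43.] [-86. -76.]
50 10 [-49. -46. -38.] [-87. -79.]
60 8 [-44. -40. -37.] [-87. -81.]
70 20 [-36. -30. -25.] [-87. -23.]
80 42 [-32. -28. -23.] [-86. -19.]
90 63 [-28. -22. -18.] [-87. -16.]
100 74 [-32. -16. -12.] [-86.  -8.]
110 77 [-26. -11.  -5.] [-87.  -1.]
120 87 [-16.  -5.   0.] [-87.  -0.]
130 38 [-9. -0.  3.] [-85. -11.]
```

View pics/m4.png

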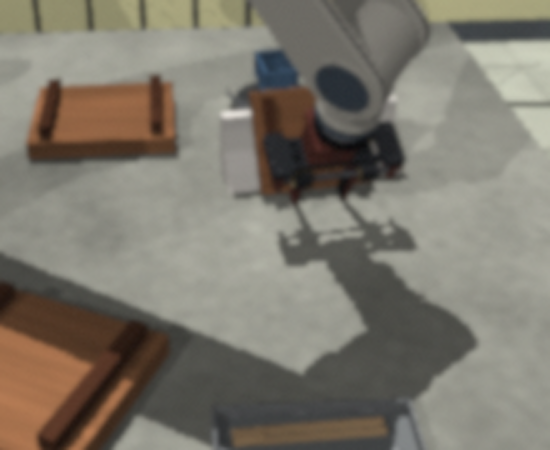

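```bash

python3 -m handwheel '[{"gripper":0.3,"tx":0.0036,"ty":0,"tz":0.0019,"rx":0,"ry":0,"rz":0},{"gripper":0.3,"tx":0.0036,"ty":0,"tz":0.0019,"rx":0,"ry":0,"rz":0},{"gripper":0.3,"tx":0.0018,"ty":0,"tz":0.001,"rx":0,"ry":0,"rz":0}]'
cat > chk.py <<'E'
from h import *
import sys
report(fw(-73,-12,6),leanR(28))
d=viewer.get_image('side');save(d,sys.argv[1])
i=cv2.imread('pics/%s.png'%sys.argv[1])[120:300,180:400]
cv2.imwrite('pics/%s_z.png'%sys.argv[1],cv2.resize(i,None,fx=2.5,fy=2.5,interpolation=2))
Q=cloud(d)
g=np.zeros(Q.shape[:2],bool);g[140:215,265:350]=1
im=d['image'].astype(int);m=g&(im[...,0]-im[...,2]>30)&(Q[...,1]>50)&(Q[...,1]<260)&(Q[...,2]<160)
W=(Q[m]-O);W=np.stack([W@n,W@t,W[:,2]],1)
W=W[(W[:,2]>8)]
for a in range(0,150,10):
    k=(W[:,2]>a)&(W[:,2]<a+10)
    if k.sum()>5: print(a,k.sum(),np.percentile(W[k,0],[10,50,90]).round(0),np.percentile(W[k,1],[1,99]).round(0))
E
python3 chk.py side5
```

```text
t: 8.75
ee_pos: [595.4, -7.1, 166.7]
orientation: [-1.771, -2.085, -0.442]
ft_force: [0.8, -2.6, -1.0]
width: 61.3
t 8.75 tip wf [-71.8 -12.1   6. ] tip w [581.6  77.1   6. ] F [ 0.8 -2.6 -1. ] w 61.3 q [-0.13  0.76  1.76  0.63  0.88 -0.76]
 rot left(tool,deg) [0.02 0.02 0.02]
 shift left(tool now) [-1.1  0.2 -0.5]  in target tool axes [-1.1  0.2 -0.5]
10 41 [-62. -60. -57.] [-87.  17.]
20 17 [-61. -55. -51.] [-88. -65.]
30 14 [-53. -49. -40.] [-87. -76.]
40 10 [-48. -46. -37.] [-86. -78.]
50 10 [-43. -40. -36.] [-87. -78.]
60 7 [-37. -35. -29.] [-87. -82.]
70 9 [-35. -28. -24.] [-88. -80.]
80 32 [-28. -25. -21.] [-87. -22.]
90 52 [-25. -20. -16.] [-87. -20.]
100 57 [-31. -16. -13.] [-85. -17.]
110 70 [-24. -11.  -6.] [-87.  -4.]
120 79 [-18.  -6.  -1.] [-87.  -3.]
130 53 [-10.  -3.   1.] [-86.  -9.]
```

View pics/side5_z.png

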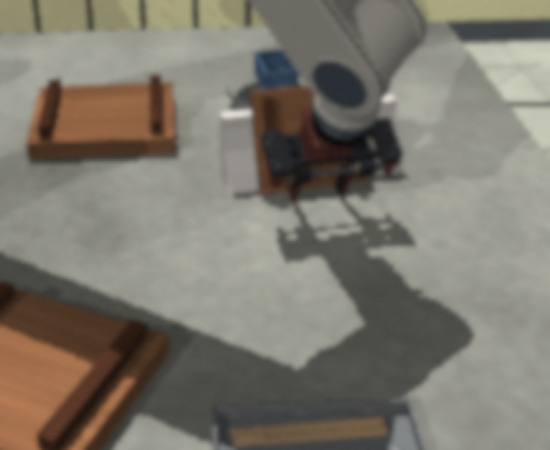

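```bash

python3 -m handwheel '[{"gripper":0.3,"tx":0,"ty":0,"tz":0,"rx":0,"ry":0,"rz":0},{"gripper":0.3,"tx":-0.002,"ty":0,"tz":-0.004,"rx":0,"ry":0,"rz":0},{"gripper":0.3,"tx":-0.004,"ty":0,"tz":-0.01,"rx":0,"ry":0,"rz":0},{"gripper":0.3,"tx":-0.01,"ty":0,"tz":-0.03,"rx":0,"ry":0,"rz":0},{"gripper":0.3,"tx":0,"ty":0,"tz":-0.05,"rx":0,"ry":0,"rz":0},{"gripper":0.3,"tx":0,"ty":0,"tz":-0.05,"rx":0,"ry":0,"rz":0},{"gripper":0.3,"tx":0,"ty":0,"tz":-0.05,"rx":0,"ry":0,"rz":0},{"gripper":0.3,"tx":0,"ty":0,"tz":-0.05,"rx":0,"ry":0,"rz":0}]'
python3 chk.py side6
python3 - <<'E'
from h import *
report(fw(60,-12,230),leanR(0))
E
```

```text
t: 9.8
ee_pos: [615.7, -135.4, 376.6]
orientation: [-1.771, -2.085, -0.441]
ft_force: [0.4, 0.6, 0.2]
width: 61.2
t 9.8 tip wf [-201.8  -12.8  215.9] tip w [601.9 -51.2 215.9] F [0.4 0.6 0.2] w 61.2 q [-0.32  0.51  1.59  0.45  1.31 -0.66]
 rot left(tool,deg) [ 0.    0.02 -0.01]
 shift left(tool now) [ 15.2   0.8 245.8]  in target tool axes [ 15.1   0.8 245.8]
0 18 [-64. -61. -58.] [-85.  61.]
10 111 [-62. -60. -56.] [-87.  66.]
20 122 [-69. -56. -52.] [-86.  58.]
30 133 [-66. -51. -46.] [-87.  65.]
40 130 [-57. -45. -41.] [-86.  57.]
50 127 [-55. -41. -36.] [-85.  57.]
60 129 [-51. -36. -32.] [-87.  58.]
70 137 [-45. -31. -27.] [-87.  62.]
80 125 [-40. -26. -22.] [-85.  57.]
90 132 [-35. -22. -17.] [-87.  58.]
100 126 [-30. -17. -12.] [-85.  58.]
110 113 [-26. -12.  -7.] [-87.  58.]
120 121 [-20.  -6.  -3.] [-87.  67.]
130 90 [-18.  -2.   1.] [-87.  68.]
t 9.85 tip wf [-205.4   -9.9  221.8] tip w [605.4 -54.3 221.8] F [ 2.  -2.6  4. ] w 61.6 q [-0.32  0.51  1.58  0.44  1.31 -0.66]
 rot left(tool,deg) [ 5.000e-01 -2.772e+01  1.000e-02]
 shift left(tool now) [323.4  -1.  137.1]  in target tool axes [350.1  -0.6 -29.1]
```

View pics/side6_z.png

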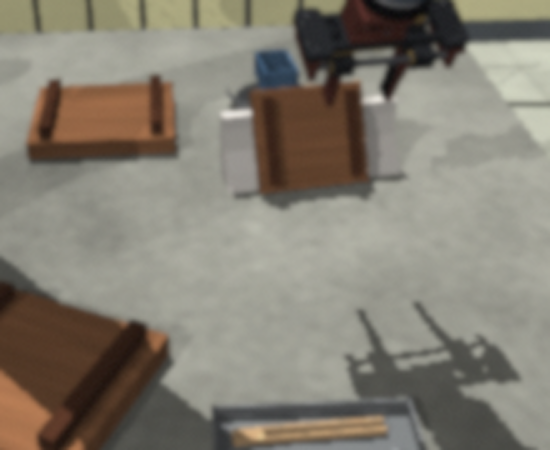

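```bash

python3 -m handwheel '[{"gripper":0.3,"tx":0,"ty":0,"tz":0,"rx":0,"ry":-9.33,"rz":0},{"gripper":0.3,"tx":0,"ty":0,"tz":0,"rx":0,"ry":-9.33,"rz":0},{"gripper":0.3,"tx":0,"ty":0,"tz":0,"rx":0,"ry":-9.33,"rz":0},{"gripper":0.3,"tx":0.055,"ty":0,"tz":0,"rx":0,"ry":0,"rz":0},{"gripper":0.3,"tx":0.055,"ty":0,"tz":0,"rx":0,"ry":0,"rz":0},{"gripper":0.3,"tx":0.055,"ty":0,"tz":0,"rx":0,"ry":0,"rz":0},{"gripper":0.3,"tx":0.055,"ty":0,"tz":0,"rx":0,"ry":0,"rz":0},{"gripper":0.3,"tx":0.055,"ty":0,"tz":0,"rx":0,"ry":0,"rz":0}]'
python3 -m handwheel '[{"gripper":0.3,"tx":0.055,"ty":0,"tz":0,"rx":0,"ry":0,"rz":0},{"gripper":0.3,"tx":0,"ty":0,"tz":0,"rx":0,"ry":0,"rz":0}]'
python3 - <<'E'
from h import *
report(fw(50,-10,114),leanR(0))
E
```

```text
t: 10.85
ee_pos: [571.0, 138.4, 375.0]
orientation: [2.035, 2.394, 0.0]
ft_force: [0.5, 1.0, 0.2]
width: 62.0
t: 11.1
ee_pos: [561.9, 194.2, 374.9]
orientation: [-2.029, -2.399, -0.001]
ft_force: [-0.1, 0.5, -0.5]
width: 61.5
t 11.1 tip wf [ 47.  -12.7 192.9] tip w [561.9 194.3 192.9] F [-0.1  0.5 -0.5] w 61.5 q [0.31 0.41 1.72 0.   1.   0.15]
 rot left(tool,deg) [ 0.01 -0.03  0.25]
 shift left(tool now) [ 3.   2.7 78.9]  in target tool axes [ 3.1  2.7 78.9]
```

```bash

python3 -m handwheel '[{"gripper":0.3,"tx":0.003,"ty":0.0025,"tz":0.03,"rx":0,"ry":0,"rz":0},{"gripper":0.3,"tx":0,"ty":0,"tz":0.03,"rx":0,"ry":0,"rz":0},{"gripper":0.3,"tx":0,"ty":0,"tz":0.018,"rx":0,"ry":0,"rz":0},{"gripper":0.3,"tx":-0.008,"ty":0,"tz":0,"rx":0,"ry":0,"rz":0},{"gripper":0.3,"tx":-0.008,"ty":0,"tz":0,"rx":0,"ry":0,"rz":0},{"gripper":0.3,"tx":-0.006,"ty":0,"tz":0,"rx":0,"ry":0,"rz":0},{"gripper":0.3,"tx":-0.006,"ty":0,"tz":0,"rx":0,"ry":0,"rz":0},{"gripper":0.3,"tx":-0.006,"ty":0,"tz":0,"rx":0,"ry":0,"rz":0}]'
python3 chk.py side7
```

```text
t: 12.1
ee_pos: [570.3, 160.9, 297.0]
orientation: [2.033, 2.394, 0.001]
ft_force: [0.1, 0.6, 0.6]
width: 61.7
t 12.1 tip wf [ 12.7  -9.7 115. ] tip w [570.4 161.  115. ] F [0.1 0.6 0.6] w 61.7 q [0.25 0.52 1.77 0.   0.85 0.09]
 rot left(tool,deg) [ 0.04 27.99  0.03]
 shift left(tool now) [-171.1   -2.3  130.3]  in target tool axes [-212.3   -2.2   34.8]
0 15 [-65. -62. -60.] [-73.  59.]
10 102 [-64. -61. -58.] [-85.  62.]
20 118 [-73. -58. -55.] [-86.  57.]
30 112 [-65. -55. -51.] [-86.  59.]
40 119 [-64. -51. -48.] [-86.  59.]
50 109 [-58. -48. -44.] [-86.  60.]
60 118 [-54. -44. -40.] [-87.  60.]
70 110 [-47. -41. -37.] [-86.  48.]
80 115 [-45. -38. -34.] [-87.  56.]
90 111 [-45. -34. -31.] [-87.  57.]
100 112 [-38. -31. -28.] [-86.  57.]
110 121 [-37. -27. -24.] [-85.  58.]
120 113 [-33. -24. -21.] [-86.  54.]
130 158 [-26. -20. -11.] [-86.  68.]
140 32 [-21. -18. -14.] [-83.  61.]
```

View pics/side7_z.png

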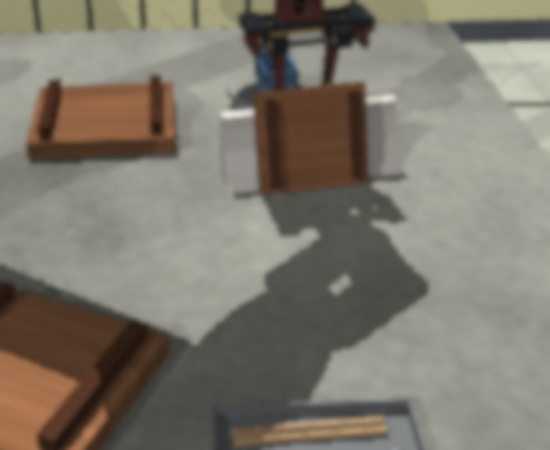

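```bash

python3 -m handwheel '[{"gripper":0.3,"tx":-0.007,"ty":0,"tz":0,"rx":0,"ry":0,"rz":0},{"gripper":0.3,"tx":-0.007,"ty":0,"tz":0,"rx":0,"ry":0,"rz":0},{"gripper":0.3,"tx":-0.007,"ty":0,"tz":0,"rx":0,"ry":0,"rz":0},{"gripper":0.3,"tx":-0.007,"ty":0,"tz":0,"rx":0,"ry":0,"rz":0},{"gripper":0.3,"tx":-0.007,"ty":0,"tz":0,"rx":0,"ry":0,"rz":0},{"gripper":0.3,"tx":-0.007,"ty":0,"tz":0,"rx":0,"ry":0,"rz":0},{"gripper":0.3,"tx":-0.007,"ty":0,"tz":0,"rx":0,"ry":0,"rz":0}]'
python3 chk.py side8
```

```text
t: 13.02
ee_pos: [578.1, 112.5, 296.6]
orientation: [-2.034, -2.394, -0.0]
ft_force: [1.0, -0.7, -0.1]
width: 61.2
t 13.03 tip wf [-36.4  -9.9 114.6] tip w [578.1 112.5 114.6] F [ 1.  -0.7 -0.1] w 61.2 q [0.17 0.51 1.78 0.   0.85 0.01]
 rot left(tool,deg) [-0.000e+00  2.799e+01  2.000e-02]
 shift left(tool now) [-122.1   -2.1  129.8]  in target tool axes [-168.7   -2.1   57.4]
0 7 [-70. -69. -68.] [-10.  37.]
10 52 [-75. -72. -70.] [-87.  44.]
20 60 [-78. -76. -74.] [-86.  45.]
30 59 [-82. -80. -77.] [-86.  43.]
40 63 [-86. -84. -82.] [-88.  44.]
50 58 [-90. -87. -85.] [-87.  43.]
60 58 [-94. -92. -90.] [-69.  44.]
70 48 [-98. -95. -93.] [-37.  43.]
80 31 [-102.  -98.  -97.] [-21.  46.]
90 19 [-105. -103. -101.] [-12.  44.]
100 7 [-107. -106. -105.] [26. 43.]
130 28 [-110. -105. -100.] [16. 68.]
```

View pics/side8_z.png

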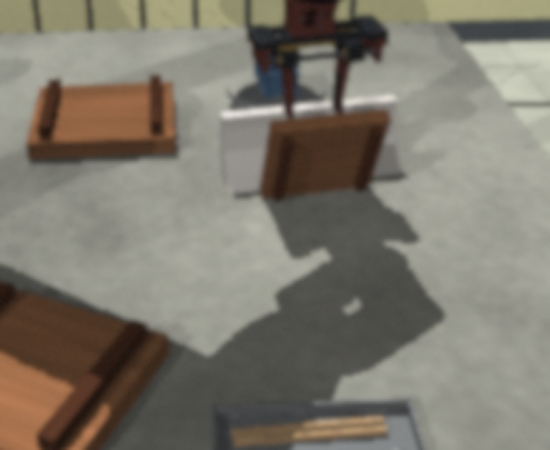

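```bash

python3 -m handwheel '[{"gripper":0.3,"tx":0,"ty":0,"tz":0,"rx":0,"ry":0,"rz":0},{"gripper":0.3,"tx":0,"ty":0,"tz":-0.02,"rx":0,"ry":0,"rz":0},{"gripper":0.3,"tx":0,"ty":0,"tz":-0.04,"rx":0,"ry":0,"rz":0},{"gripper":0,"tx":0.03,"ty":-0.01,"tz":-0.04,"rx":0,"ry":0,"rz":0},{"gripper":0,"tx":0.05,"ty":-0.02,"tz":-0.02,"rx":0,"ry":0,"rz":0},{"gripper":0,"tx":0.05,"ty":-0.02,"tz":0,"rx":0,"ry":0,"rz":0},{"gripper":0,"tx":0.05,"ty":-0.04,"tz":0,"rx":0,"ry":0,"rz":0}]'
python3 - <<'E'
from h import *
d=viewer.get_image('top');save(d,'top9');P=cloud(d)
s=viewer.get_image('side');save(s,'side9');Q=cloud(s);np.savez('c9.npz',P=P,Q=Q)
report()
i=cv2.imread('pics/side9.png')[110:290,180:400];j=cv2.imread('pics/top9.png')[80:260,80:300]
cv2.imwrite('pics/m9.png',cv2.resize(np.hstack([i,j]),None,fx=1.8,fy=1.8,interpolation=2))
for nm in ['pot','board']: print(nm,[(round(r['xy'][0]*512),round(r['xy'][1]*384),round(r['p'],2)) for r in recognise(d,nm)][:4])
for nm,dd,X,box in (('T',d,P,(90,200,190,300)),('S',s,Q,(170,235,255,350))):
    im=dd['image'].astype(int);m=np.zeros(X.shape[:2],bool);m[box[0]:box[1],box[2]:box[3]]=1
    m&=(im[...,0]-im[...,2]>35)&(X[...,2]>26)&(X[...,2]<45)
    print(nm,m.sum(),X[m].mean(0).round(1),cv2.minAreaRect(X[m][:,:2].astype(np.float32)))
E
```

```text
t: 13.95
ee_pos: [460.6, 276.6, 417.3]
orientation: [2.034, 2.394, 0.004]
ft_force: [-0.2, 1.3, 0.8]
width: 87.9
t 14.05 tip wf [ 146.5 -102.5  234.6] tip w [457.2 278.  234.6] F [-0.7 -0.3  0. ] w 87.8 q [0.52 0.28 1.82 0.   1.05 0.35]
pot []
board [(248, 141, 0.88)]
T 2493 [5.966e+02 2.000e-01 3.380e+01] ((597.274658203125, 0.39777374267578125), (160.9326171875, 144.8421173095703), 9.016197204589844)
S 1204 [598.9  -7.7  31.9] ((598.9007568359375, 0.28063201904296875), (160.6444549560547, 150.1789093017578), 9.564107894897461)
```

View pics/m9.png

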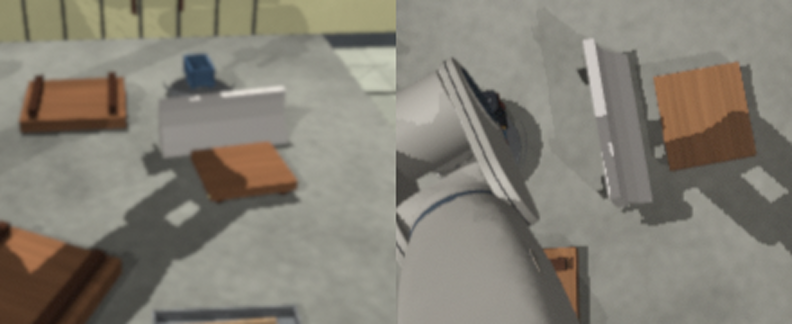

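The board is on its feet with the plain face up, at 34 mm and centre (597.5, 0.4), its long side at 9.2°. Next I fit the pot from the first, unobstructed pictures.

```bash
python3 - <<'E'
from h import *
c=np.load('c0.npz')
for k,im,zr in (('P','top0','top'),('Q','side0','side')):
    X=c[k];I=cv2.imread('pics/%s.png'%im).astype(int)
    blue=I[...,0]-I[...,2]>20
    m=blue&(X[...,0]>470)&(X[...,0]<620)&(X[...,1]>270)&(X[...,1]<450)
    for lo,hi in((34,120),(74,95),(60,90)):
        q=X[m&(X[...,2]>lo)&(X[...,2]<hi)]
        print(k,lo,len(q),cv2.minAreaRect(q[:,:2].astype(np.float32)),np.percentile(q[:,2],[5,50,95]).round(1))
    g=(np.abs(X[...,2]-35)<6)&(np.hypot(X[...,0]-545,X[...,1]-350)<130)&~blue
    q=X[g];r=cv2.minEnclosingCircle(q[:,:2].astype(np.float32));print('tt',r)
d=cv2.imread('pics/top0.png')[130:200,90:170];cv2.imwrite('pics/potz.png',cv2.resize(d,None,fx=8,fy=8,interpolation=2))
E
```

```text
P 34 779 ((552.0867309570312, 371.72991943359375), (59.526405334472656, 97.75211334228516), 5.685172080993652) [43.5 56.3 84.1]
P 74 247 ((552.0777587890625, 371.7645263671875), (59.51567077636719, 97.68231964111328), 5.660410404205322) [74.9 81.4 85.9]
P 60 362 ((552.0777587890625, 371.7645263671875), (59.51567077636719, 97.68231964111328), 5.660410404205322) [62.2 79.1 85.1]
tt ((527.84619140625, 340.84002685546875), 70.01007080078125)
Q 34 247 ((553.043212890625, 372.04937744140625), (54.30000686645508, 106.10049438476562), 5.420212268829346) [43.6 63.1 79.7]
Q 74 60 ((553.129638671875, 371.2251281738281), (54.283565521240234, 97.40877532958984), 5.420212268829346) [74.4 77.7 81.7]
Q 60 139 ((553.2752685546875, 369.603515625), (54.30000686645508, 101.18683624267578), 5.420212268829346) [61.4 72.3 80.5]
tt ((552.5151977539062, 353.3779602050781), 79.45442962646484)
```

View pics/potz.png

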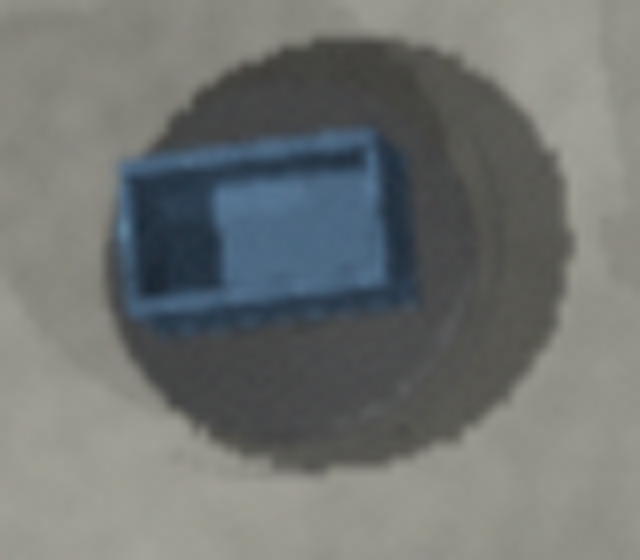

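```bash
python3 - <<'E'
from h import *
report([552.3,371.7,130],leanR(0,5.6-9.3))
E
```

```text
t 14.15 tip wf [143.9 -99.6 234.8] tip w [460.5 276.  234.8] F [-0.4 -0.4  0.2] w 87.9 q [ 0.52  0.28  1.81 -0.    1.05  0.35]
 rot left(tool,deg) [ 0.03 -0.01  3.88]
 shift left(tool now) [ 79.3 106.4 104.9]  in target tool axes [ 86.4 100.8 104.8]
```

```bash

python3 -m handwheel '[{"gripper":0,"tx":0,"ty":0,"tz":0,"rx":0,"ry":0,"rz":3.9},{"gripper":0,"tx":0.043,"ty":0.0504,"tz":0,"rx":0,"ry":0,"rz":0},{"gripper":0,"tx":0.0434,"ty":0.0504,"tz":0.04,"rx":0,"ry":0,"rz":0},{"gripper":0,"tx":0,"ty":0,"tz":0.055,"rx":0,"ry":0,"rz":0},{"gripper":0,"tx":0,"ty":0,"tz":0.01,"rx":0,"ry":0,"rz":0},{"gripper":0,"tx":0,"ty":0,"tz":0,"rx":0,"ry":0,"rz":0}]'
python3 - <<'E'
from h import *
report([552.3,371.7,44],leanR(0,5.6-9.3))
d=viewer.get_image('side');save(d,'side10')
cv2.imwrite('pics/s10z.png',cv2.resize(cv2.imread('pics/side10.png')[60:200,220:380],None,fx=4,fy=4,interpolation=2))
E
```

```text
t: 14.9
ee_pos: [542.4, 357.6, 319.4]
orientation: [-2.115, -2.322, 0.002]
ft_force: [0.6, 0.3, 0.2]
width: 87.7
t 14.9 tip wf [211.2  -5.8 137.4] tip w [542.2 357.5 137.4] F [0.6 0.3 0.2] w 87.7 q [0.56 0.56 1.63 0.   0.96 0.47]
 rot left(tool,deg) [-0.06  0.02 -0.25]
 shift left(tool now) [13.1 11.3 93.4]  in target tool axes [13.1 11.3 93.4]
```

View pics/s10z.png

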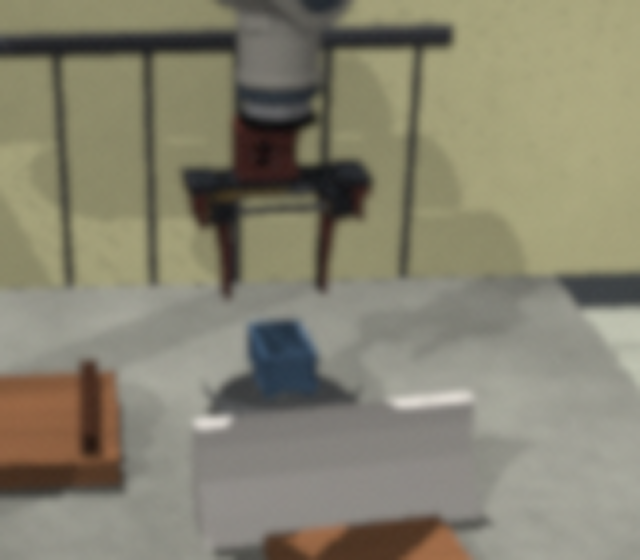

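```bash

python3 -m handwheel '[{"gripper":0,"tx":0.013,"ty":0.0113,"tz":0,"rx":0,"ry":0,"rz":0},{"gripper":0,"tx":0,"ty":0,"tz":0.03,"rx":0,"ry":0,"rz":0},{"gripper":0,"tx":0,"ty":0,"tz":0.01,"rx":0,"ry":0,"rz":0},{"gripper":0,"tx":0,"ty":0,"tz":0,"rx":0,"ry":0,"rz":0}]'
python3 - <<'E'
from h import *
report([552.3,371.7,44],leanR(0,5.6-9.3))
E
```

```text
t: 15.45
ee_pos: [552.0, 372.3, 280.3]
orientation: [-2.114, -2.324, -0.001]
ft_force: [-0.5, -0.0, 0.5]
width: 87.8
t 15.45 tip wf [224.3   6.3  98.3] tip w [552.  372.3  98.3] F [-0.5 -0.   0.5] w 87.8 q [0.58 0.63 1.61 0.   0.91 0.48]
 rot left(tool,deg) [ 0.02 -0.02 -0.2 ]
 shift left(tool now) [-0.6  0.3 54.3]  in target tool axes [-0.6  0.3 54.3]
```

```bash

python3 -m handwheel '[{"gripper":0,"tx":0,"ty":0,"tz":0.02,"rx":0,"ry":0,"rz":0},{"gripper":0,"tx":0,"ty":0,"tz":0.02,"rx":0,"ry":0,"rz":0},{"gripper":0,"tx":0,"ty":0,"tz":0.0143,"rx":0,"ry":0,"rz":0},{"gripper":0,"tx":0,"ty":0,"tz":0,"rx":0,"ry":0,"rz":0}]'
python3 - <<'E'
from h import *
report([552.3,371.7,44],leanR(0,5.6-9.3))
d=viewer.get_image('side');save(d,'side11')
cv2.imwrite('pics/s11z.png',cv2.resize(cv2.imread('pics/side11.png')[60:200,220:380],None,fx=4,fy=4,interpolation=2))
E
```

```text
t: 15.95
ee_pos: [551.3, 372.1, 223.0]
orientation: [-2.113, -2.323, 0.005]
ft_force: [0.7, -0.0, 0.9]
width: 87.7
t 15.95 tip wf [223.9   5.   41. ] tip w [550.7 371.8  41. ] F [ 0.7 -0.   0.9] w 87.7 q [0.58 0.71 1.62 0.   0.82 0.48]
 rot left(tool,deg) [-0.17  0.08 -0.18]
 shift left(tool now) [-0.5  1.  -3. ]  in target tool axes [-0.5  1.  -3. ]
```

View pics/s11z.png

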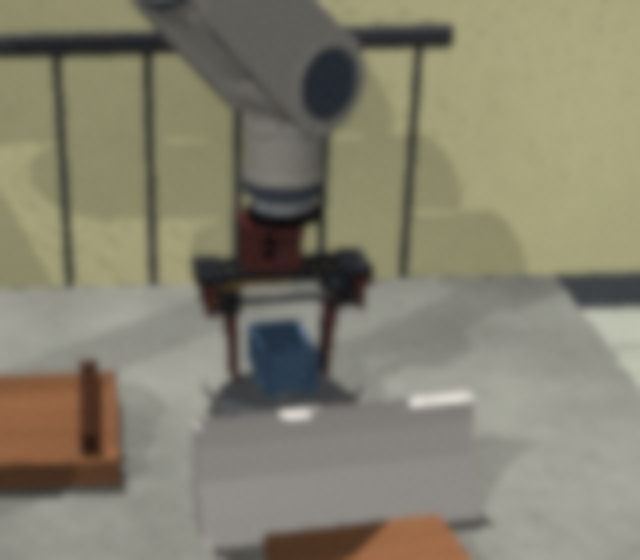

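```bash

python3 -m handwheel '[{"gripper":1,"tx":0,"ty":0,"tz":0,"rx":0,"ry":0,"rz":0},{"gripper":1,"tx":0,"ty":0,"tz":0,"rx":0,"ry":0,"rz":0},{"gripper":1,"tx":0,"ty":0,"tz":0,"rx":0,"ry":0,"rz":0},{"gripper":1,"tx":0,"ty":0,"tz":0,"rx":0,"ry":0,"rz":0}]'
python3 - <<'E'
from h import *
report()
E
python3 -m handwheel '[{"gripper":1,"tx":0,"ty":0,"tz":-0.01,"rx":0,"ry":0,"rz":0},{"gripper":1,"tx":0,"ty":0,"tz":-0.02,"rx":0,"ry":0,"rz":0},{"gripper":1,"tx":0,"ty":0,"tz":-0.03,"rx":0,"ry":0,"rz":0},{"gripper":1,"tx":0,"ty":0,"tz":-0.03,"rx":0,"ry":0,"rz":0},{"gripper":1,"tx":0,"ty":0,"tz":-0.03,"rx":0,"ry":0,"rz":0},{"gripper":1,"tx":0,"ty":0,"tz":0,"rx":0,"ry":0,"rz":0}]'
python3 - <<'E'
from h import *
report([597.5,0.4,170],leanR(0,5.6-86.4-9.3))
d=viewer.get_image('side');save(d,'side12')
cv2.imwrite('pics/s12z.png',cv2.resize(cv2.imread('pics/side12.png')[40:200,220:380],None,fx=3.7,fy=3.7,interpolation=2))
E
```

```text
t: 16.5
ee_pos: [552.2, 372.6, 225.7]
orientation: [2.114, 2.324, 0.002]
ft_force: [1.2, 0.3, 2.1]
width: 57.9
t 16.5 tip wf [224.6   6.8  43.7] tip w [552.4 372.8  43.7] F [1.2 0.3 2.1] w 57.9 q [0.58 0.7  1.62 0.   0.82 0.48]
t: 17.25
ee_pos: [552.4, 372.9, 348.8]
orientation: [2.113, 2.323, 0.009]
ft_force: [-0.3, 0.8, -3.7]
width: 58.1
t 17.25 tip wf [225.2   7.9 166.8] tip w [553.4 373.6 166.8] F [-0.3  0.8 -3.7] w 58.1 q [0.58 0.54 1.57 0.   1.02 0.48]
 rot left(tool,deg) [ 0.12 -0.37 86.22]
 shift left(tool now) [-375.1    9.7   -4.3]  in target tool axes [-15.1 374.9  -3.2]
```

View pics/s12z.png

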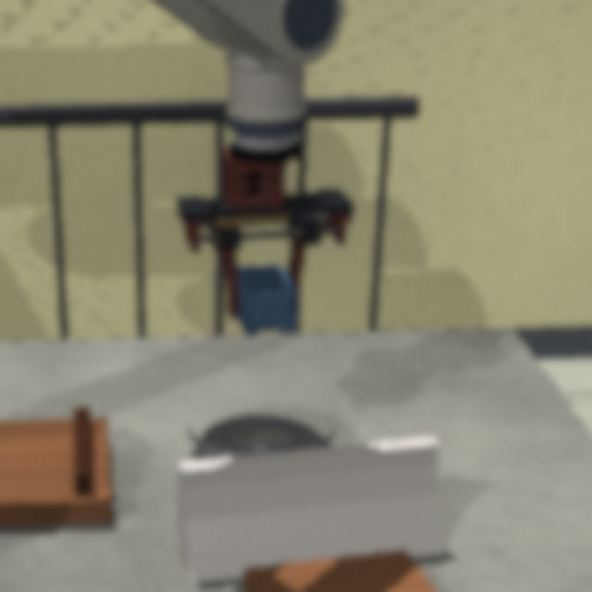

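```bash

python3 -m handwheel '[{"gripper":1,"tx":-0.03,"ty":0,"tz":0,"rx":0,"ry":0,"rz":0},{"gripper":1,"tx":-0.05,"ty":0,"tz":0,"rx":0,"ry":0,"rz":0},{"gripper":1,"tx":-0.05,"ty":0,"tz":0,"rx":0,"ry":0,"rz":0},{"gripper":1,"tx":-0.055,"ty":0,"tz":0,"rx":0,"ry":0,"rz":0},{"gripper":1,"tx":-0.055,"ty":0.005,"tz":0,"rx":0,"ry":0,"rz":0},{"gripper":1,"tx":-0.055,"ty":0.005,"tz":0,"rx":0,"ry":0,"rz":0},{"gripper":1,"tx":-0.05,"ty":0,"tz":0,"rx":0,"ry":0,"rz":0},{"gripper":1,"tx":-0.03,"ty":0,"tz":0,"rx":0,"ry":0,"rz":0}]'
python3 -m handwheel '[{"gripper":1,"tx":0,"ty":0,"tz":0,"rx":0,"ry":0,"rz":9.5},{"gripper":1,"tx":0,"ty":0,"tz":0,"rx":0,"ry":0,"rz":9.5},{"gripper":1,"tx":0,"ty":0,"tz":0,"rx":0,"ry":0,"rz":9.5},{"gripper":1,"tx":0,"ty":0,"tz":0,"rx":0,"ry":0,"rz":9.5},{"gripper":1,"tx":0,"ty":0,"tz":0,"rx":0,"ry":0,"rz":9.5},{"gripper":1,"tx":0,"ty":0,"tz":0,"rx":0,"ry":0,"rz":9.5},{"gripper":1,"tx":0,"ty":0,"tz":0,"rx":0,"ry":0,"rz":9.5},{"gripper":1,"tx":0,"ty":0,"tz":0,"rx":0,"ry":0,"rz":9.5}]'
python3 -m handwheel '[{"gripper":1,"tx":0,"ty":0,"tz":0,"rx":0,"ry":0,"rz":9.5},{"gripper":1,"tx":0,"ty":0,"tz":0,"rx":0,"ry":0,"rz":0}]'
python3 - <<'E'
from h import *
report([597.5,0.4,62],leanR(0,5.6-86.4-9.3))
E
```

```text
t: 18.3
ee_pos: [596.6, -2.3, 343.4]
orientation: [-2.115, -2.321, 0.003]
ft_force: [0.6, 0.0, -3.7]
width: 57.8
t: 19.3
ee_pos: [596.5, 0.1, 343.3]
orientation: [-3.097, -0.521, 0.005]
ft_force: [0.4, -0.6, -4.2]
width: 57.5
t: 19.55
ee_pos: [596.6, 0.1, 343.6]
orientation: [-3.129, -0.274, 0.004]
ft_force: [-0.1, -0.6, -3.7]
width: 57.6
t 19.55 tip wf [-150.2  -10.2  161.6] tip w [5.962e+02 1.000e-01 1.616e+02] F [-0.1 -0.6 -3.7] w 57.6 q [-0.02  0.46  1.74  0.    0.95  1.38]
 rot left(tool,deg) [-0.04  0.15  0.8 ]
 shift left(tool now) [ 1.2 -0.1 99.6]  in target tool axes [ 0.9 -0.2 99.6]
```

```bash

python3 -m handwheel '[{"gripper":1,"tx":0.001,"ty":0,"tz":0.02,"rx":0,"ry":0,"rz":0.8},{"gripper":1,"tx":0,"ty":0,"tz":0.03,"rx":0,"ry":0,"rz":0},{"gripper":1,"tx":0,"ty":0,"tz":0.03,"rx":0,"ry":0,"rz":0},{"gripper":1,"tx":0,"ty":0,"tz":0.02,"rx":0,"ry":0,"rz":0},{"gripper":1,"tx":0,"ty":0,"tz":0,"rx":0,"ry":0,"rz":0}]'
python3 - <<'E'
from h import *
report([597.5,0.4,43],leanR(0,5.6-86.4-9.3))
d=viewer.get_image('side');save(d,'side13')
cv2.imwrite('pics/s13z.png',cv2.resize(cv2.imread('pics/side13.png')[120:240,250:390],None,fx=4.5,fy=4.5,interpolation=2))
E
```

```text
t: 20.18
ee_pos: [597.4, 0.3, 242.7]
orientation: [-3.131, -0.251, 0.007]
ft_force: [-0.6, 0.6, -3.0]
width: 57.8
t 20.18 tip wf [-150.    -9.8   60.8] tip w [5.966e+02 4.000e-01 6.080e+01] F [-0.6  0.6 -3. ] w 57.8 q [-0.02  0.61  1.78  0.    0.76  1.39]
 rot left(tool,deg) [-0.05  0.24 -0.04]
 shift left(tool now) [ 0.2 -0.1 17.7]  in target tool axes [ 0.2 -0.1 17.7]
```

View pics/s13z.png

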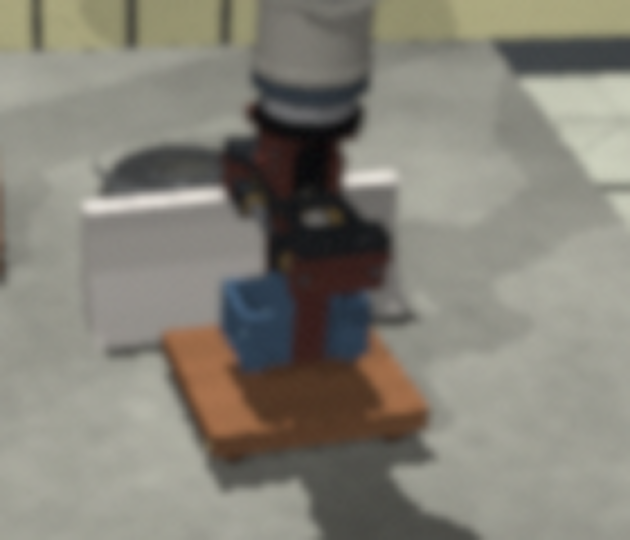

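The pot hangs level above the board's middle, parallel to it. I'll lower it the last 17 mm, slowing down.

```bash

python3 -m handwheel '[{"gripper":1,"tx":0,"ty":0,"tz":0.007,"rx":0,"ry":0,"rz":0},{"gripper":1,"tx":0,"ty":0,"tz":0.005,"rx":0,"ry":0,"rz":0},{"gripper":1,"tx":0,"ty":0,"tz":0.003,"rx":0,"ry":0,"rz":0},{"gripper":1,"tx":0,"ty":0,"tz":0.001,"rx":0,"ry":0,"rz":0},{"gripper":1,"tx":0,"ty":0,"tz":0,"rx":0,"ry":0,"rz":0}]'
python3 - <<'E'
from h import *
report([597.5,0.4,43],leanR(0,5.6-86.4-9.3))
E
python3 -m handwheel '[{"gripper":1,"tx":0,"ty":0,"tz":0.001,"rx":0,"ry":0,"rz":0},{"gripper":1,"tx":0,"ty":0,"tz":0,"rx":0,"ry":0,"rz":0}]'
```

```text
t: 20.85
ee_pos: [598.2, 0.3, 229.1]
orientation: [-3.132, -0.25, -0.0]
ft_force: [0.0, 0.0, -3.3]
width: 58.0
t 20.85 tip wf [-150.4   -8.1   47.1] tip w [5.983e+02 3.000e-01 4.710e+01] F [ 0.   0.  -3.3] w 58.0 q [-0.02  0.63  1.78  0.    0.74  1.39]
 rot left(tool,deg) [-0.01 -0.01 -0.08]
 shift left(tool now) [-0.7 -0.3  4.1]  in target tool axes [-0.7 -0.3  4.1]
t: 21.1
ee_pos: [598.2, 0.3, 228.0]
orientation: [-3.131, -0.25, -0.0]
ft_force: [-0.8, 0.4, -3.9]
width: 57.6
```

```bash

python3 -m handwheel '[{"gripper":1,"tx":0,"ty":0,"tz":0.0015,"rx":0,"ry":0,"rz":0},{"gripper":1,"tx":0,"ty":0,"tz":0,"rx":0,"ry":0,"rz":0}]'
python3 -m handwheel '[{"gripper":1,"tx":0,"ty":0,"tz":0.001,"rx":0,"ry":0,"rz":0},{"gripper":1,"tx":0,"ty":0,"tz":0,"rx":0,"ry":0,"rz":0}]'
```

```text
t: 21.35
ee_pos: [598.1, 0.3, 226.4]
orientation: [-3.131, -0.25, 0.0]
ft_force: [-0.5, 0.1, -3.7]
width: 57.8
t: 21.6
ee_pos: [598.2, 0.3, 225.4]
orientation: [-3.131, -0.25, 0.0]
ft_force: [0.5, 0.4, -3.7]
width: 58.1
```

```bash

python3 -m handwheel '[{"gripper":1,"tx":0,"ty":0,"tz":0.001,"rx":0,"ry":0,"rz":0},{"gripper":1,"tx":0,"ty":0,"tz":0,"rx":0,"ry":0,"rz":0}]'
python3 -m handwheel '[{"gripper":1,"tx":0,"ty":0,"tz":0.0005,"rx":0,"ry":0,"rz":0},{"gripper":1,"tx":0,"ty":0,"tz":0,"rx":0,"ry":0,"rz":0}]'
```

```text
t: 21.85
ee_pos: [598.2, 0.3, 224.6]
orientation: [-3.131, -0.25, -0.0]
ft_force: [0.2, 0.6, -1.6]
width: 58.0
t: 22.1
ee_pos: [598.2, 0.3, 224.6]
orientation: [-3.132, -0.25, -0.0]
ft_force: [-3.0, -0.5, 5.9]
width: 58.1
```

```bash

python3 -m handwheel '[{"gripper":0,"tx":0,"ty":0,"tz":0,"rx":0,"ry":0,"rz":0},{"gripper":0,"tx":0,"ty":0,"tz":0,"rx":0,"ry":0,"rz":0},{"gripper":0,"tx":0,"ty":0,"tz":0,"rx":0,"ry":0,"rz":0},{"gripper":0,"tx":0,"ty":0,"tz":-0.02,"rx":0,"ry":0,"rz":0},{"gripper":0,"tx":0,"ty":0,"tz":-0.04,"rx":0,"ry":0,"rz":0},{"gripper":0,"tx":0,"ty":0,"tz":-0.05,"rx":0,"ry":0,"rz":0},{"gripper":0,"tx":0,"ty":0,"tz":-0.05,"rx":0,"ry":0,"rz":0},{"gripper":0,"tx":0,"ty":0,"tz":-0.05,"rx":0,"ry":0,"rz":0}]'
python3 -m handwheel '[{"gripper":0,"tx":0.06,"ty":0,"tz":0,"rx":0,"ry":0,"rz":0},{"gripper":0,"tx":0.06,"ty":0,"tz":0,"rx":0,"ry":0,"rz":0},{"gripper":0,"tx":0.06,"ty":0,"tz":0,"rx":0,"ry":0,"rz":0},{"gripper":0,"tx":0,"ty":0,"tz":0,"rx":0,"ry":0,"rz":0}]'
python3 - <<'E'
from h import *
report()
d=viewer.get_image('top');save(d,'top14');P=cloud(d);s=viewer.get_image('side');save(s,'side14');Q=cloud(s)
i=cv2.imread('pics/side14.png')[110:290,220:440];j=cv2.imread('pics/top14.png')[80:260,120:340]
cv2.imwrite('pics/m14.png',cv2.resize(np.hstack([i,j]),None,fx=1.8,fy=1.8,interpolation=2))
for nm,dd,X in (('T',d,P),('S',s,Q)):
    im=dd['image'].astype(int);b=(np.abs(X[...,0]-597)<110)&(np.abs(X[...,1])<110)
    for c,m in (('board',b&(im[...,0]-im[...,2]>35)&(X[...,2]>26)&(X[...,2]<45)),('pot',b&(im[...,2]-im[...,0]>20)&(X[...,2]>45)&(X[...,2]<110)),('rim',b&(im[...,2]-im[...,0]>20)&(X[...,2]>74)&(X[...,2]<110))):
        print(nm,c,m.sum(),np.percentile(X[m][:,2],[5,50,95]).round(1),cv2.minAreaRect(X[m][:,:2].astype(np.float32)))
E
```

```text
t: 23.1
ee_pos: [597.8, 0.3, 437.3]
orientation: [-3.132, -0.25, -0.002]
ft_force: [0.5, 0.5, 0.6]
width: 88.1
t: 23.6
ee_pos: [778.4, 29.5, 433.6]
orientation: [-3.131, -0.251, -0.002]
ft_force: [-0.2, -0.0, 0.2]
width: 87.8
t 23.6 tip wf [-150.6  174.5  251.6] tip w [778.6  29.5 251.6] F [-0.2 -0.   0.2] w 87.8 q [0.02 0.63 1.21 0.   1.3  1.43]
T board 98 [28.3 33.7 38.9] ((616.67236328125, -67.49329376220703), (101.23612976074219, 12.950241088867188), 3.809072256088257)Traceback (most recent call last):
  File "<stdin>", line 9, in <module>
    return _quantile_unchecked(
        a, q, axis, out, overwrite_input, method, keepdims, weights)
    return _ureduce(a,
                    func=_quantile_ureduce_func,
    ...<5 lines>...
                    overwrite_input=overwrite_input,
                    method=method)
    r = func(a, **kwargs)
    result = _quantile(arr,
                       quantiles=q,
    ...<2 lines>...
                       out=out,
                       weights=wgt)
    slices_having_nans = np.isnan(arr[-1, ...])
                                  ~~~^^^^^^^^^
IndexError: index -1 is out of bounds for axis 0 with size 0
```

View pics/m14.png

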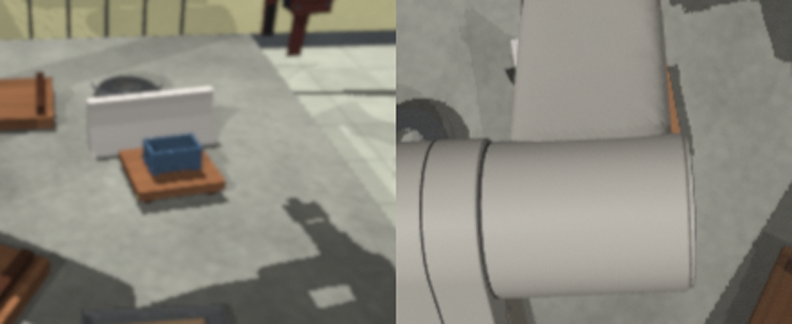

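The pot stands on the board in the side view. The arm blocks the top view, so I'll swing it aside for a final check.

```bash

python3 -m handwheel '[{"gripper":0,"tx":0,"ty":-0.055,"tz":0,"rx":0,"ry":0,"rz":0},{"gripper":0,"tx":-0.02,"ty":-0.055,"tz":0,"rx":0,"ry":0,"rz":0},{"gripper":0,"tx":-0.03,"ty":-0.055,"tz":0,"rx":0,"ry":0,"rz":0},{"gripper":0,"tx":-0.03,"ty":-0.055,"tz":0,"rx":0,"ry":0,"rz":0},{"gripper":0,"tx":-0.03,"ty":-0.055,"tz":0,"rx":0,"ry":0,"rz":0},{"gripper":0,"tx":-0.03,"ty":-0.055,"tz":0,"rx":0,"ry":0,"rz":0},{"gripper":0,"tx":-0.03,"ty":-0.055,"tz":0,"rx":0,"ry":0,"rz":0},{"gripper":0,"tx":0,"ty":0,"tz":0,"rx":0,"ry":0,"rz":0}]'
python3 - <<'E'
from h import *
report()
d=viewer.get_image('top');save(d,'top15');P=cloud(d);s=viewer.get_image('side');save(s,'side15');Q=cloud(s)
i=cv2.imread('pics/side15.png')[110:290,220:440];j=cv2.imread('pics/top15.png')[80:260,120:340]
cv2.imwrite('pics/m15.png',cv2.resize(np.hstack([i,j]),None,fx=1.8,fy=1.8,interpolation=2))
for nm,dd,X in (('T',d,P),('S',s,Q)):
    im=dd['image'].astype(int);b=(np.abs(X[...,0]-597)<110)&(np.abs(X[...,1])<110)
    for c,m in (('board',b&(im[...,0]-im[...,2]>35)&(X[...,2]>26)&(X[...,2]<45)),('pot',b&(im[...,2]-im[...,0]>20)&(X[...,2]>45)&(X[...,2]<110)),('rim',b&(im[...,2]-im[...,0]>20)&(X[...,2]>74)&(X[...,2]<110))):
        if m.sum()>5: print(nm,c,m.sum(),np.percentile(X[m][:,2],[5,50,95]).round(1),cv2.minAreaRect(X[m][:,:2].astype(np.float32)))
E
```

```text
t: 24.7
ee_pos: [543.7, 383.5, 435.7]
orientation: [-3.13, -0.257, -0.0]
ft_force: [0.3, -0.6, -0.1]
width: 87.7
t 24.7 tip wf [236.8   0.  253.7] tip w [543.8 383.7 253.7] F [ 0.3 -0.6 -0.1] w 87.7 q [0.6  0.45 1.51 0.   1.18 2.  ]
T board 1476 [29.2 34.1 38.4] ((596.8553466796875, -0.4687957763671875), (160.14259338378906, 143.40567016601562), 9.143537521362305)
T pot 397 [45.5 52.1 83.6] ((597.7610473632812, -1.2716331481933594), (96.0698471069336, 54.878456115722656), 8.6394681930542)
T rim 148 [75.7 80.5 85.7] ((597.8442993164062, -1.2589950561523438), (95.90137481689453, 54.878456115722656), 8.6394681930542)
S board 656 [28.1 32.  33.9] ((599.9625854492188, -4.908515930175781), (160.72862243652344, 140.53651428222656), 8.940474510192871)
S pot 512 [48.5 65.3 79.1] ((599.6375732421875, -1.3969154357910156), (95.310302734375, 62.55826187133789), 9.310785293579102)
S rim 126 [74.3 77.7 79.8] ((599.4239501953125, -0.6286163330078125), (95.18307495117188, 60.853118896484375), 9.942351341247559)
```

View pics/m15.png

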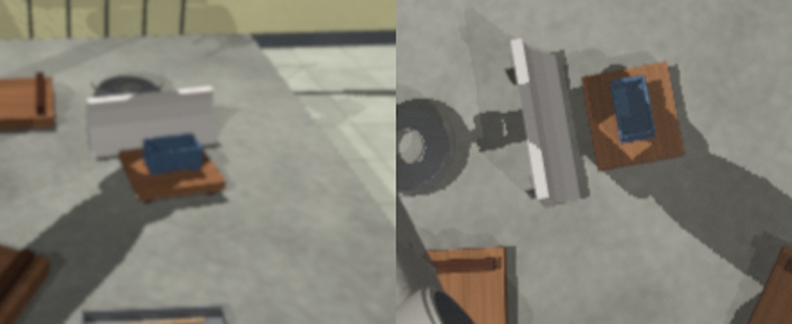

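The pot sits within about 2 mm of the board's centre and within 1° of its long side. The rim is at 82 mm, as it should be, and the arm is clear, so I'm handing in.

```bash
python3 -c "
from workcell import ctrl
print(ctrl.close_job())"
```

```text
the job is handed in; nothing more can be done
None
```

The job was handed in at about 25 s of the 67 s allowed; no verdict is reported. I pushed the board up the cove with the tool leaned 28 degrees. It stood by itself at about 65 degrees, and I then pulled its top back over the wall so it fell onto its feet. I lifted the pot off the turntable, turned it about 86 degrees and lowered it onto the board until the wrist force showed contact, then let go.

- **Board:** in the top camera the board lies plain face up at 34 mm, its long side at about 9.1 degrees.
- **Pot:** it stands about 1 mm off the board's centre and 0.5 degrees off parallel, rim at about 80 to 84 mm. Nothing touched it after release, and the arm is clear.
- **Disagreement:** the side camera puts the pot about 3.5 to 4 mm from the board's centre, up to 1 degree off parallel. The pot hides part of the board there, so I trust the top view more; either is well inside the limits.
- **Not checked:** I did not measure the hand tools at the end. I never moved the arm down near the tray.

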